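Tip the empty detergent tub into the recycling

ROBOT

A 6-joint arm with a two-finger parallel gripper is mounted at the origin on the work surface. World frame = base frame: x ahead of the robot, y to its left, z up, the work surface at z = 0. Lengths are in m, angles in rad, forces in N, time in s.
With the tool pointing down it reaches from about 0.35 to 0.975 m from the base axis. Payload 4.9 kg.
Tool frame: the origin (TCP) lies on the centre line of the jaws, within the pads' length; the fingertips stand manip.tip_reach ahead of it and the grasp point (between the pads) is the TCP (manip.tip_reach is the distance from the TCP to the fingertips, in m); z points along the fingers, y is the line along which they close (so a half turn about z gives the same grasp; the last joint's range is limited). The gripper opens to 85 mm and grips with 20 to 120 N. Pads are 22 mm wide; open, the fingers measure 114 mm over their backs; the gripper's body (76 mm by 85 mm) begins 54 mm behind the grasp point. The pads swing forward as they close: fully open they stand 13 mm farther back than shut.
Start: joints at [-1.325, 0.053, 1.613, -0, 1.476, -0.119], TCP at [0.223, -0.584, 0.213] pointing down, gripper open.
Joint ranges: [-3.01, 3.01], [-1.01, 2.22], [0.06, 2.58], [-1.02, 4.17], [0.09, 2.62], [-3.14, 3.14]. Speed limits (rad/s): [2.57, 2.57, 3.14, 3.14, 3.14, 3.14].

INTERFACE

Orientations are given as a unit quaternion [w, x, y, z].
In Python, from plant import manip gives the robot as it stands. The module is installed in compiled form; this text tells all that it offers.
- The arm moves only by the tool move_arm, never from a script. Its argument "rows" is a list of rows, each a list of 7 numbers: the shift along the tool's x, y, z in cm, then the turn, a rotation vector about the tool's x, y, z in degrees, then the opening, from -1 (shut) to 1 (fully open). In form: [[tx, ty, tz, ax, ay, az, jaw], ...]. A call has 1 to 20 rows; each row shifts and turns the commanded pose from where the row before left it, along the tool's axes as they then stand; what a row does not reach is not made up. A row lasts 1/12 s, in which the tool goes at most 41.7 mm and 7.16 degrees, less where a joint would pass 70% of its speed; a pose out of reach is approached as far as the arm can. A call is refused whole if a number of a shift passes 4.17 or a number of a turn 7.16, either way. A call with a gripper value outside its range is refused whole. The fingers move at their own pace and stop on an object; the grip force is fixed at half the most. Time passes only in rows, so rows that do not move let the fingers close. It gives the time, the measured TCP pose, the force, the opening and the grip force at its end, in the units of the state.
- manip.state(): the state, without advancing time (a new reading comes with each control period).
- manip.grab_frame(name): name is "scene" or "top"; returns a dict with "img" (420x560x3 uint8, blue, green, red), "mtx" (3x3 intrinsics, pixels), "k1" (the pictures are not rectified: a ray, as slopes to the right and down, at radius r is drawn at 1 + k1 r^2 times it, then the intrinsics apply), "R" (3x3) and "t" (3): a world point X has camera coordinates R X + t. Camera axes: x right, y down, z forward; pixel columns grow to the right and rows downward; lengths in m; the calibration is good to about 2 mm. A picture is of the moment at which its call begins. There is no depth.
- manip.job_done(): hands the job in; it is judged then, once.
The state is a dict: "time": time; "joint_pos": joint angles; "joint_vel": joint speeds; "joint_efforts": joint torques, N m; "tool_pos": TCP position; "tool_rot": TCP orientation; "contact_force": force on the tool from outside, world axes, zero at the start; "ft_torque": the same for the moment, N m; "gripper_width": opening from 0.0 (shut) to 1.0 (fully open); "grasp_force": force on a finger pad.
Only numpy, scipy, OpenCV 4.12 (cv2) and the standard library are available. Lean on these libraries where they do the work, as an engineer would, in place of code of your own. Each camera call takes 0.05 s, during which the arm holds its last target. There are 200 camera calls.

TASK

Push the empty blue detergent tub gently off the far edge of the counter so that it drops into the blue tipping tray below and comes to rest there. Then tilt the red-knobbed stick fully towards the side on which the green recycling bin stands and hold it for at least a second, until the tub has tipped into the green bin, and let the stick spring back. Work the tray with the stick only, never by touching it, and leave the other things on the counter alone.

Things in the scene. Friction and masses are not known exactly. Their poses are not given: they have to be found in the camera images.
- tub_mid (a point): middle of the empty, closed detergent tub: a blue plastic cylinder 92 mm across, 60 mm tall, white band, yellow lid, about 80 g, too wide to grip. It starts upright on the counter; this point is on its axis, 30 mm above its base. The counter top is z = 0 and its far edge the line x = 0.65, without a lip.
- sorter: fixed steel stand of the tipping tray, beyond the counter's far edge. Origin on the tray's pivot axis (along x), in the middle of the tray, 82 mm beyond the counter edge and 50 mm below the counter top; x points away from the robot, y to the robot's left. The bins stand on its shelf, left and right of the tray, between upright end plates.
- tray: blue tipping tray: shallow V floor 126 mm long (x), 190 mm wide (y), lowest in its middle at its origin (the pivot), 13 mm higher at its open left and right sides; near wall 15 mm below the counter top, far wall 40 mm above it. Level with the stick centred; it tips twice as far as the stick: stick to the left (+), its left (+y) side drops; stick right, its right side.
- green_bin: fixed green recycling bin, open on top, on one side of the tray, left (+y) or right (-y): it swaps places with the grey bin. 220 mm (x) by 240 mm (y), 5 mm walls, ends 90 mm and left and right sides 45 mm tall; origin in the middle of its underside, 185 mm below the counter top, 200 mm to the side of the tray's middle.
- grey_bin: fixed grey rubbish bin of the same size on the other side of the tray; nothing goes into it.
- console: fixed white control box on the counter, 110 mm (x) by 130 mm (y) by 35 mm tall, the stick rising from the middle of its top; origin in the middle of its underside, x axis away from the robot (turned up to 0.25 rad either way), y axis to its left. A clear shelf fixed to it hangs over the stick.
- shelf_edge (a point): middle of the lower front edge of the clear plastic shelf over the stick, 20 mm nearer the robot than the stick, 222 mm above the counter. The shelf is 300 mm wide (y), 130 mm deep (to +x), 8 mm thick, goods up to 97 mm tall on its rear part, thin legs near its rear corners, open in front and at the sides. Reach the knob with the tool leaning about 40 degrees, fingers forward and down.
- stick_knob (a point): centre of the stick's red ball knob, 34 mm across, 65 mm above the stick's pivot; the pivot is 40 mm above the counter, over the console's origin. The rod below is 12 mm thick. Centred, the knob's centre is 105 mm above the counter.
- stick (a joint): sideways tilt of the stick in rad: 0 centred, + to the console's +y (left seen from the robot), - to its right, stops at +-0.46; fully tilted is beyond 0.33. A spring (1.2 N m/rad, up to about 10 N at the knob) and a damper centre it. It also gives fore and aft up to 0.3 rad against a like spring, which works nothing.
- jar: glass jar, 64 mm across, 100 mm tall, standing on the counter between the tub and the console; leave alone. Origin under its centre.
- softener: white softener bottle, 68 mm across, 190 mm tall, standing on the counter to the right of the tub; leave alone. Origin under its centre.
- carton: red carton, 70 by 45 mm, 100 mm tall, standing on the counter to the right of the tub, nearer the robot; leave alone. Origin under its centre.
Not all that is in view belongs to the job. There is more than one size of the part that bears tub_mid; the job needs the middle-sized.

How it is judged:
By the outcome, as a careful person would: the job done as asked, in the order asked, and still so for the second after the job is handed in, with the robot touching nothing.
It also fails if it takes over 72 s, if anything falls off the work surface, if the arm or the gripper's body presses on something with over 40 N, if the wrist force passes 120 N, or if a joint passes its speed limit or range.

## Working session

There is one attempt and no reset: what is moved stays moved. The work goes in short steps, Python scripts to look and compute and a tool call to move; the robot and the scene stay as the last step left them, time stands still between calls to the robot, and variables do not carry over. Pictures are saved under pics/ and viewed, at most 10 in all, crops included, and the job is handed in when it is done.

Besides the shell and the picture viewer there is one more tool, called as name(argument=value, ...) on one line, values as JSON. move_arm: Moves the arm, as the interface text tells. Its arguments: {"type":"object","properties":{"rows":{"type":"array","items":{"type":"array","items":{"type":"number"}}}},"required":["rows"]}

```bash
mkdir -p pics; python3 - <<'E'
from plant import manip
import cv2
print(manip.state(), manip.tip_reach)
for n in("scene","top"):
    f=manip.grab_frame(n); cv2.imwrite(f"pics/{n}0.png",f["img"]); print(n,f["mtx"].tolist(),f["k1"],f["R"].tolist(),f["t"].tolist())
E
```

```text
{'time': 0.0, 'joint_pos': array([-1.32497552e+00,  5.33374752e-02,  1.61430973e+00,  7.63610050e-06,
        1.47602088e+00, -1.18975841e-01]), 'joint_vel': array([ 0.00157883,  0.0002898 ,  0.0016804 ,  0.0008914 , -0.00101079,
        0.00110254]), 'joint_efforts': array([-5.94328640e-05, -3.93685198e+01, -3.70169771e+01, -6.53143707e-05,
        7.18084804e-03,  1.15107147e-05]), 'tool_pos': array([ 0.22282623, -0.58320882,  0.21166569]), 'tool_rot': array([-1.03587165e-03,  9.83411030e-01,  1.81388175e-01, -6.19775855e-05]), 'contact_force': array([-0.71361479,  0.16738382,  0.49432227]), 'ft_torque': array([0.00208006, 0.01001688, 0.02917741]), 'grasp_force': 0.0, 'gripper_width': 1.0015824188209141} 0.019
scene [[411.9724756115879, 0.0, 279.70149149697676], [0.0, 411.9724756115879, 208.99177516831364], [0.0, 0.0, 1.0]] -0.016072796901831086 [[0.07476057043841619, 0.9971440520555802, 0.010704978183131446], [0.8695078339844028, -0.05992772113579375, -0.4902701244000321], [-0.4882284134987179, 0.04596093656192458, -0.8715047954904641]] [0.003989509749405773, -0.47035010577166414, 1.6028474873010887]
top [[420.47285401951467, 0.0, 276.3936910695272], [0.0, 420.47285401951467, 206.50704734115945], [0.0, 0.0, 1.0]] -0.09955471777564504 [[-0.019722917550957127, -0.999748689266666, -0.010656680198884737], [-0.9969219447773267, 0.020473851826619746, -0.0756799670505651], [0.07587913115390259, 0.009131248598344759, -0.9970752116838348]] [-0.060621835143842624, 0.5417404629236084, 1.0628397515638754]
```

View pics/scene0.png

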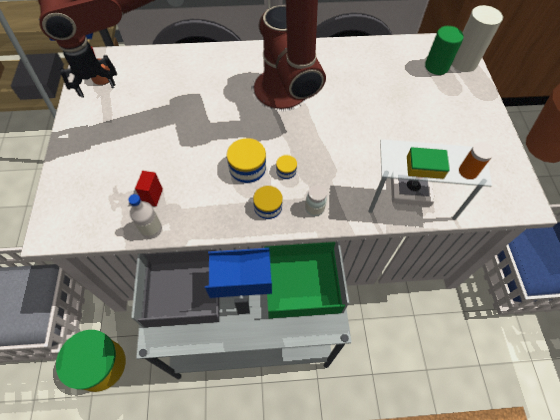

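View pics/top0.png

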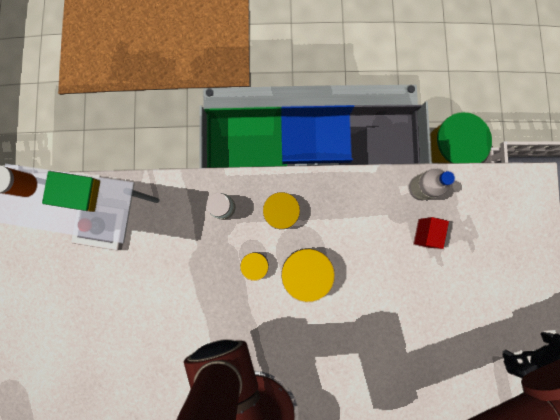

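Scene: three yellow-lidded tubs appear at top-view pixels (281,211), (308,275) and (254,267). By size, the middle one is at (281,211), nearest the edge. The green bin is on the left (+y) in both views. The jar is at (221,206), the softener at (435,185), the carton at (432,233) and the console at about (98,225).

```bash
python3 - <<'E'
import cv2,numpy as np
t=cv2.imread("pics/top0.png");s=cv2.imread("pics/scene0.png")
a=cv2.resize(t[90:250,190:370],None,fx=3.3,fy=3.3,interpolation=2)   # tub, tray
b=cv2.resize(t[155:260,50:170],None,fx=5,fy=5,interpolation=2)
c=cv2.resize(s[130:230,360:500],None,fx=5.5,fy=5.5,interpolation=2)
for n,i in dict(a=a,b=b,c=c).items(): cv2.imwrite(f"pics/crop_{n}.png",i)
E
cat > h.py <<'E'
import numpy as np,cv2
from plant import manip
C={"scene":(411.97248,279.70149,208.99178,-0.0160728,np.array([[0.07476057043841619,0.9971440520555802,0.010704978183131446],[0.8695078339844028,-0.05992772113579375,-0.4902701244000321],[-0.4882284134987179,0.04596093656192458,-0.8715047954904641]]),np.array([0.003989509749405773,-0.47035010577166414,1.6028474873010887])),
"top":(420.472854,276.393691,206.507047,-0.09955472,np.array([[-0.019722917550957127,-0.999748689266666,-0.010656680198884737],[-0.9969219447773267,0.020473851826619746,-0.0756799670505651],[0.07587913115390259,0.009131248598344759,-0.9970752116838348]]),np.array([-0.060621835143842624,0.5417404629236084,1.0628397515638754]))}
def at(n,u,v,z):
    f,cx,cy,k,R,t=C[n]; K=np.array([[f,0,cx],[0,f,cy],[0,0,1]])
    p=cv2.undistortPoints(np.array([[[u,v]]],float),K,np.array([k,0,0,0.])).ravel()
    d=R.T@np.r_[p,1]; o=-R.T@t
    return o+d*(z-o[2])/d[2]
def px(n,X):
    f,cx,cy,k,R,t=C[n]; K=np.array([[f,0,cx],[0,f,cy],[0,0,1]])
    return cv2.projectPoints(np.array([X],float),cv2.Rodrigues(R)[0],t,K,np.array([k,0,0,0.]))[0].ravel()
E
```

```text
(no output)
```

View pics/crop_a.png

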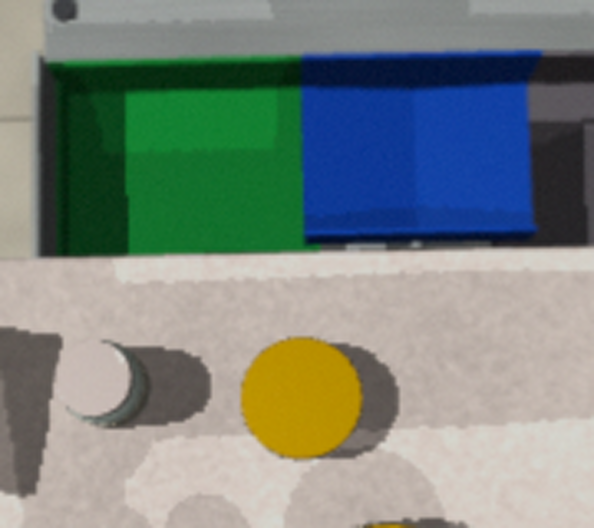

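View pics/crop_b.png

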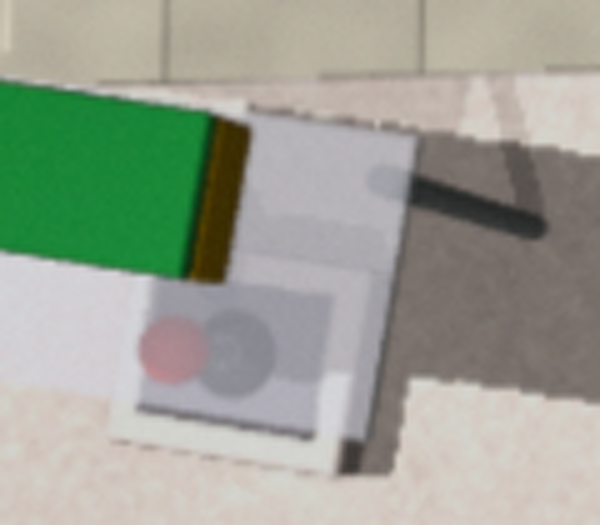

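View pics/crop_c.png

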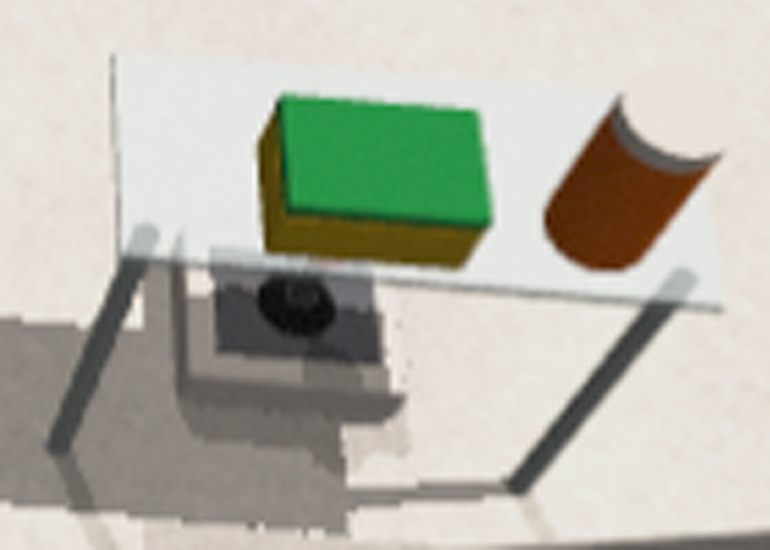

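Crop a shows the middle tub's lid centred at full-image (281.2,210.6) and the tray fold at about x=315. Crop b shows the red knob at (84.6,224.8), the boot at (97.4,225.6), and the shelf's right edge running from (133,182) to (121,250).

```bash
python3 - <<'E'
from h import *
np.set_printoptions(precision=4,suppress=True)
for n,u,v,z,l in [("top",281.2,210.6,.06,"tub"),("top",263.2,210.6,.06,"tubL"),("top",308,275,.08,"big"),("top",334.5,275,.08,"bigR"),("top",281.5,275,.08,"bigL"),("top",308,249,.08,"bigtop"),("top",254,267,.045,"small"),("top",254,254,.045,"smalltop"),("top",219,205,.1,"jar"),
 ("top",315.5,155,-.05,"trayfold"),("top",281.7,160.6,-.065+.05,"trayNL"),("top",351.5,160.3,-.015,"trayNR"),("top",281.5,107,.04,"trayFL"),("top",353,106,.04,"trayFR"),
 ("top",84.6,224.8,.105,"knob"),("top",97.4,225.6,.04,"boot"),("top",72.6,242.8,.035,"conNL"),("top",118,249.5,.035,"conNR"),("top",133.2,182,.23,"shelfFR"),("top",121.5,244,.226,"shelfNR"),
 ("scene",411+2.9,130+55,.04,"boot_s"),("scene",393.5,200,.035,"conFR?"),("scene",432,203,.035,"conFL?")]:
  print(l,at(n,u,v,z)[:2])
E
```

```text
tub [ 0.527  -0.0836]
tubL [ 0.5279 -0.039 ]
big [ 0.3688 -0.1449]
bigR [ 0.3674 -0.2089]
bigL [ 0.3701 -0.0811]
bigtop [ 0.4313 -0.1464]
small [ 0.3882 -0.0129]
smalltop [ 0.4206 -0.0134]
jar [0.5408 0.0651]
trayfold [ 0.6867 -0.1821]
trayNL [ 0.6664 -0.0879]
trayNR [ 0.6635 -0.2756]
trayFL [ 0.797 -0.09 ]
trayFR [ 0.7963 -0.2756]
knob [0.499  0.3947]
boot [0.499  0.3911]
conNL [0.4555 0.4606]
conNR [0.4368 0.3377]
shelfFR [0.5827 0.2288]
shelfNR [0.4521 0.2549]
boot_s [0.5008 0.3971]
conFR? [0.5496 0.3202]
conFL? [0.5691 0.4415]
```

Choices: target tub_mid at (281,211), not the large (308,275) or small (254,267). It sits at about (0.527,-0.084) and the tray's middle is at y≈-0.182. The plan is to cradle it between part-open fingers, then push diagonally, then straight ahead.

move_arm(rows=[[0,0,0,0,0,7,0.7],[0,0,0,0,0,7,0.7],[0,0,0,0,0,7,0.7],[1.6,-3.3,0,0,0,0,0.7],[1.6,-3.3,0,0,0,0,0.7],[1.6,-3.3,0,0,0,0,0.7],[1.6,-3.3,0,0,0,0,0.7],[1.6,-3.3,0,0,0,0,0.7],[1.6,-3.3,0,0,0,0,0.7],[1.6,-3.3,0,0,0,0,0.7],[1.6,-3.3,0,0,0,0,0.7],[1.6,-3.3,0,0,0,0,0.7],[1.6,-3.3,0,0,0,0,0.7],[1.6,-3.3,0,0,0,0,0.7],[1.6,-3.3,0,0,0,0,0.7],[1.6,-3.3,0,0,0,0,0.7],[1.6,-3.3,0,0,0,0,0.7],[0,0,0,0,0,0,0.7]])

```text
time: 1.6
tool_pos: [0.4491, -0.1172, 0.2125]
tool_rot: [-0.001, 1.0, 0.003, 0.0]
contact_force: [0.6, 0.2, -0.7]
gripper_width: 0.846
grasp_force: 0.0
```

move_arm(rows=[[1.7,-3.3,0,0,0,0,0.7],[0,0,3,0,0,0,0.7],[0,0,3,0,0,0,0.7],[0,0,3,0,0,0,0.7],[0,0,1,0,0,0,0.7],[0,0,0,0,0,0,0.7],[0,0,0,0,0,0,0.7]])

```text
time: 2.18
tool_pos: [0.4647, -0.0897, 0.1131]
tool_rot: [-0.0, 1.0, -0.001, -0.0]
contact_force: [-0.3, -0.2, -0.1]
gripper_width: 0.851
grasp_force: 0.0
```

```bash
python3 - <<'E'
from h import *
i=manip.grab_frame("scene")["img"]; j=manip.grab_frame("top")["img"]
cv2.imwrite("pics/c1.png",np.hstack([cv2.resize(i[120:240,190:330],(400,343)),cv2.resize(j[170:320,230:370],(400,429))[:343]]))
E
```

```text
(no output)
```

View pics/c1.png

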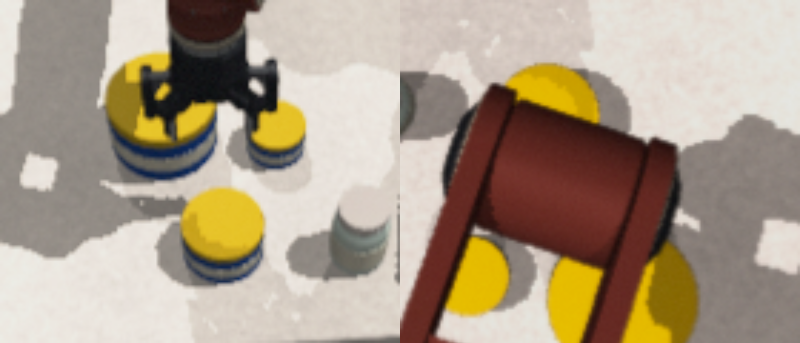

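The fingers hang behind the middle tub (left crop, tub at about (222,230)), between it and the large tub, with room on both sides. Next I lower.

move_arm(rows=[[0.2,-0.5,1.5,0,0,0,0.7],[0,0,1.5,0,0,0,0.7],[0,0,1.5,0,0,0,0.7],[0,0,1.5,0,0,0,0.7],[0,0,1.0,0,0,0,0.7],[0,0,0,0,0,0,0.7]])

```text
time: 2.78
tool_pos: [0.4663, -0.0843, 0.0422]
tool_rot: [-0.0, 1.0, -0.001, -0.001]
contact_force: [-0.3, 0.1, -0.3]
gripper_width: 0.853
grasp_force: 0.0
```

move_arm(rows=[[0.6,0,0,0,0,0,0.7],[0.6,0,0,0,0,0,0.7],[0.6,0,0,0,0,0,0.7],[0.6,0,0,0,0,0,0.7],[0.5,0.5,0,0,0,0,0.7],[0.5,0.5,0,0,0,0,0.7],[0.5,0.5,0,0,0,0,0.7],[0.5,0.5,0,0,0,0,0.7],[0.5,0.6,0,0,0,0,0.7],[0.5,0.6,0,0,0,0,0.7],[0.5,0.6,0,0,0,0,0.7],[0.5,0.6,0,0,0,0,0.7],[0.5,0.6,0,0,0,0,0.7],[0.5,0.6,0,0,0,0,0.7],[0.5,0.6,0,0,0,0,0.7],[0.5,0.6,0,0,0,0,0.7],[0.5,0.6,0,0,0,0,0.7],[0.5,0.6,0,0,0,0,0.7],[0.5,0.6,0,0,0,0,0.7],[0,0,0,0,0,0,0.7]])

```text
time: 4.45
tool_pos: [0.5667, -0.1717, 0.0432]
tool_rot: [0.0, 1.0, -0.001, 0.0]
contact_force: [0.2, -0.4, -0.1]
gripper_width: 0.849
grasp_force: 0.0
```

```bash
python3 - <<'E'
from h import *
i=manip.grab_frame("scene")["img"]; print(manip.state()["time"])
cv2.imwrite("pics/c2.png",cv2.resize(i[130:330,120:360],(720,600)))
E
```

```text
4.5
```

View pics/c2.png

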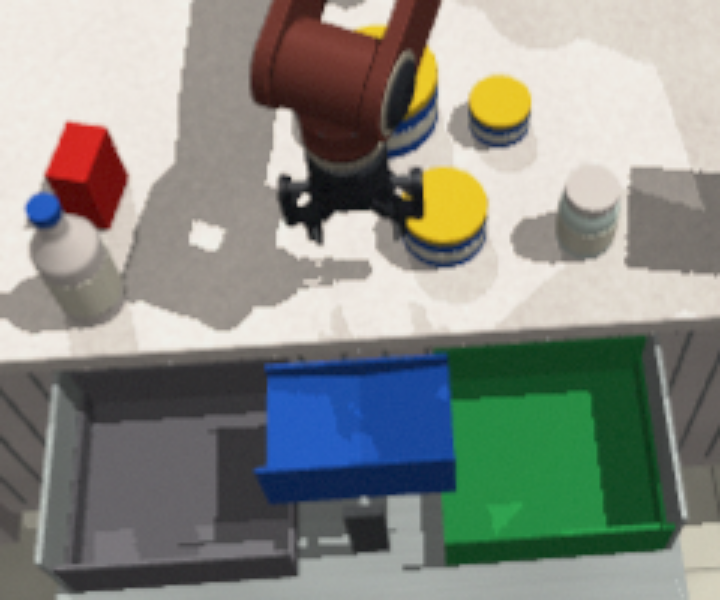

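```bash
python3 - <<'E'
from h import *
np.set_printoptions(precision=4,suppress=True)
for z in(.06,):
  print(at("scene",268.7,197.7,z),at("top",281.2,210.6,z))
f=manip.state();print(f["contact_force"],f["tool_pos"])
m=lambda im:cv2.inRange(cv2.cvtColor(im,cv2.COLOR_BGR2HSV),(20,150,110),(35,255,255))
i0=cv2.imread("pics/scene0.png");i1=manip.grab_frame("scene")["img"]
for i in(i0,i1):
  n,l,s,c=cv2.connectedComponentsWithStats(m(i));
  for k in range(1,n):
    if s[k,4]>100: print(s[k],c[k],at("scene",*c[k],.06))
p=[px("scene",[f["tool_pos"][0]+dx,f["tool_pos"][1]+dy,f["tool_pos"][2]-.019]) for dx,dy in((0,.036),(0,-.036))];print(p)
E
```

```text
[ 0.5287 -0.0788  0.06  ] [ 0.527  -0.0836  0.06  ]
[-0.5201 -0.0637 -0.5933] [ 0.5662 -0.1711  0.043 ]
[227 138  39  32 970] [246.068  154.0278] [ 0.3544 -0.1435  0.06  ]
[276 155  21  18 275] [286.3564 163.5527] [ 0.4021 -0.0129  0.06  ]
[253 186  29  25 568] [267.5986 198.1426] [ 0.5301 -0.0823  0.06  ]
[257 146   9  22 113] [261.1858 156.6991] [ 0.3688 -0.0939  0.06  ]
[276 156  21  17 275] [286.3527 163.6982] [ 0.4027 -0.0129  0.06  ]
[256 186  26  25 487] [269.4107 198.54  ] [ 0.5319 -0.0768  0.06  ]
[array([251.7711, 214.7851]), array([228.888 , 216.1701])]
```

```bash
python3 - <<'E'
from h import *
np.set_printoptions(precision=1,suppress=True)
for P in([.4647,-.0897,.1131],[.5662,-.1711,.043]):
  for d in(0,-.019,.02,.04): print(P[2],d,px("scene",[P[0],P[1]-.04,P[2]+d]),px("scene",[P[0],P[1]+.04,P[2]+d]))
i=manip.grab_frame("scene")["img"][180:230,205:275]
g=cv2.resize(i,None,fx=11,fy=11,interpolation=cv2.INTER_NEAREST)
for n,c in((-.019,(0,0,255)),(0,(0,255,0)),(.02,(255,0,0))):
  for s in(-.036,.036):
    q=(px("scene",[.5662,-.1711+s,.043+n])-[205,180]+.5)*11; cv2.drawMarker(g,tuple(int(v) for v in q),c,0,14,2)
cv2.imwrite("pics/c3.png",g)
E
```

```text
0.1131 0 [250.7 172.1] [276.6 170.6]
0.1131 -0.019 [251.1 175.5] [276.6 174.1]
0.1131 0.02 [250.4 168.3] [276.6 166.9]
0.1131 0.04 [250.1 164.5] [276.7 163. ]
0.043 0 [227.  213.3] [252.7 211.8]
0.043 -0.019 [227.6 216.3] [253.  214.7]
0.043 0.02 [226.3 210.2] [252.4 208.6]
0.043 0.04 [225.7 207. ] [252.1 205.4]
```

View pics/c3.png

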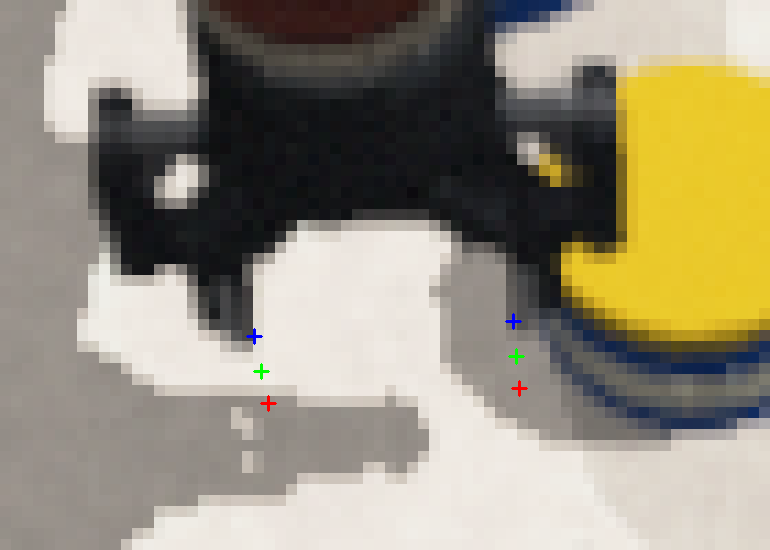

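The tub did not move. The overlay shows the fingertips about 2 cm above the TCP mark (z≈0.06), so they skimmed over the lid. I'll back out, come in behind the tub again, and go lower in steps while watching the force.

move_arm(rows=[[0,0,-2,0,0,0,0.7],[0,0,-2,0,0,0,0.7],[-3,-3,-1,0,0,0,0.7],[-3,-3,0,0,0,0,0.7],[-3,-3,0,0,0,0,0.7],[0,0,0,0,0,0,0.7],[0,0,2,0,0,0,0.7],[0,0,2,0,0,0,0.7],[0,0,1,0,0,0,0.7],[0,0,0.5,0,0,0,0.7],[0,0,0.5,0,0,0,0.7],[0,0,0.3,0,0,0,0.7],[0,0,0,0,0,0,0.7]])

```text
time: 5.68
tool_pos: [0.4784, -0.0828, 0.0294]
tool_rot: [-0.0, 1.0, -0.001, -0.0]
contact_force: [0.2, -0.1, 0.2]
gripper_width: 0.85
grasp_force: 0.0
```

```bash
python3 - <<'E'
from h import *
np.set_printoptions(precision=4,suppress=True)
f=manip.state();print(f["contact_force"],f["tool_pos"])
m=lambda im:cv2.inRange(cv2.cvtColor(im,cv2.COLOR_BGR2HSV),(20,150,110),(35,255,255))
i=manip.grab_frame("scene")["img"]
n,l,s,c=cv2.connectedComponentsWithStats(m(i))
for k in range(1,n):
    if s[k,4]>100: print(s[k],at("scene",*c[k],.06))
g=cv2.resize(i[140:220,220:320],None,fx=7,fy=7,interpolation=cv2.INTER_NEAREST)
for d in(-.019,0,.02):
  for q in(-.036,.036):
    p=(px("scene",f["tool_pos"]+[0,q,d])-[220,140]+.5)*7; cv2.drawMarker(g,tuple(int(v) for v in p),(0,0,255),0,10,1)
cv2.imwrite("pics/c4.png",g)
E
```

```text
[ 0.215  -0.0799  0.2312] [ 0.4784 -0.0828  0.0294]
[227 140  27  30 606] [ 0.3516 -0.1616  0.06  ]
[279 156  18  16 170] [ 0.3959 -0.0054  0.06  ]
[253 186  29  25 575] [ 0.5302 -0.0827  0.06  ]
```

View pics/c4.png

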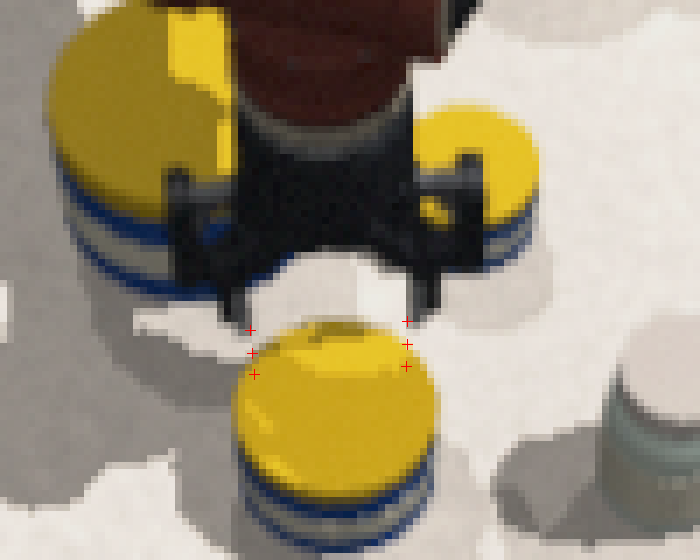

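The tub is still at (0.530,-0.083). The tips at crop (240,325) and (425,320) again fall on the +2 cm marks, so they are at z≈0.05. I'll descend further with small force-checked steps.

move_arm(rows=[[-0.2,0,0.5,0,0,0,0.7],[0,0,0.5,0,0,0,0.7],[0,0,0,0,0,0,0.7],[0,0,0,0,0,0,0.7]])

```text
time: 6.07
tool_pos: [0.4759, -0.0826, 0.0191]
tool_rot: [-0.0, 1.0, -0.001, -0.0]
contact_force: [-0.5, -0.6, -0.1]
gripper_width: 0.848
grasp_force: 0.0
```

move_arm(rows=[[0,0,0.4,0,0,0,0.7],[0,0,0.4,0,0,0,0.7],[0,0,0,0,0,0,0.7],[0,0,0,0,0,0,0.7]])

```text
time: 6.4
tool_pos: [0.4759, -0.0826, 0.011]
tool_rot: [-0.0, 1.0, -0.001, -0.0]
contact_force: [-0.2, 0.5, 0.3]
gripper_width: 0.847
grasp_force: 0.0
```

move_arm(rows=[[0.5,0,0,0,0,0,0.7],[0.5,0,0,0,0,0,0.7],[0.5,0,0,0,0,0,0.7],[0.5,0,0,0,0,0,0.7],[0.5,0.4,0,0,0,0,0.7],[0.5,0.4,0,0,0,0,0.7],[0.5,0.4,0,0,0,0,0.7],[0.5,0.5,0,0,0,0,0.7],[0.5,0.5,0,0,0,0,0.7],[0.5,0.5,0,0,0,0,0.7],[0.5,0.5,0,0,0,0,0.7],[0,0,0,0,0,0,0.7]])

```text
time: 7.4
tool_pos: [0.5324, -0.1161, 0.0118]
tool_rot: [0.0, 1.0, -0.001, 0.001]
contact_force: [0.0, -0.4, 0.2]
gripper_width: 0.847
grasp_force: 0.1
```

```bash
cat > tub.py <<'E'
from h import *
np.set_printoptions(precision=4,suppress=True)
f=manip.state();print(f["time"],f["contact_force"],f["tool_pos"])
i=manip.grab_frame("scene")["img"]
n,l,s,c=cv2.connectedComponentsWithStats(cv2.inRange(cv2.cvtColor(i,cv2.COLOR_BGR2HSV),(20,150,110),(35,255,255)))
for k in range(1,n):
    if s[k,4]>60: print(s[k],c[k],at("scene",*c[k],.06)[:2])
E
python3 tub.py
```

```text
7.4 [ 0.0358 -0.3725  0.1897] [ 0.5324 -0.1161  0.0118]
[276 156  21  17 278] [286.259  163.6511] [ 0.4025 -0.0132]
[243 199  30  26 582] [257.9175 211.4313] [ 0.5755 -0.1148]
[ 97 371  15  18  80] [104.6625 382.0375] [ 1.0352 -0.52  ]
```

move_arm(rows=[[0.5,0.5,0,0,0,0,0.7],[0.5,0.6,0,0,0,0,0.7],[0.5,0.5,0,0,0,0,0.7],[0.5,0.6,0,0,0,0,0.7],[0.5,0.5,0,0,0,0,0.7],[0.5,0.6,0,0,0,0,0.7],[0.5,0.5,0,0,0,0,0.7],[0.5,0.6,0,0,0,0,0.7],[0.4,0.6,0,0,0,0,0.7],[0.4,0.6,0,0,0,0,0.7],[0.4,0.6,0,0,0,0,0.7],[0.3,0.4,0,0,0,0,0.7],[0,0,0,0,0,0,0.7]])

```text
time: 8.53
tool_pos: [0.5868, -0.1819, 0.0117]
tool_rot: [0.0, 1.0, -0.001, 0.0]
contact_force: [-0.1, 0.8, -0.5]
gripper_width: 0.85
grasp_force: 0.0
```

```bash
python3 tub.py
```

```text
8.5333 [-0.0626  0.8133 -0.4913] [ 0.5868 -0.1819  0.0117]
[228 139  22  19 268] [239.0672 147.2612] [ 0.3246 -0.166 ]
[256 147  10  21 106] [261.1415 157.5   ] [ 0.3721 -0.0942]
[276 156  21  17 275] [286.3527 163.6982] [ 0.4027 -0.0129]
[222 215  30  28 648] [236.7546 228.5756] [ 0.6298 -0.181 ]
[ 96 370  16  20  93] [104.3548 382.4409] [ 1.0361 -0.5206]
```

move_arm(rows=[[0.3,0,0,0,0,0,0.7],[0.3,0,0,0,0,0,0.7],[0.3,0,0,0,0,0,0.7],[0.3,0,0,0,0,0,0.7],[0.3,0,0,0,0,0,0.7],[0.3,0,0,0,0,0,0.7],[0.3,0,0,0,0,0,0.7],[0.3,0,0,0,0,0,0.7],[0.3,0,0,0,0,0,0.7],[0,0,0,0,0,0,0.7],[0,0,0,0,0,0,0.7],[0,0,0,0,0,0,0.7],[0,0,0,0,0,0,0.7]])

```text
time: 9.67
tool_pos: [0.6129, -0.1809, 0.0113]
tool_rot: [-0.0, 1.0, -0.001, -0.0]
contact_force: [-1.0, 0.4, -0.3]
gripper_width: 0.85
grasp_force: 0.2
```

```bash
python3 tub.py
```

```text
9.6667 [-0.9502  0.372  -0.2764] [ 0.6129 -0.1809  0.0113]
[227 139  25  27 480] [238.9646 151.6312] [ 0.3429 -0.1668]
[276 156  21  17 275] [286.3527 163.6982] [ 0.4027 -0.0129]
[222 223  31  29 701] [237.1241 236.6933] [ 0.6568 -0.1805]
[ 97 370  15  19  92] [104.4565 382.337 ] [ 1.0358 -0.5204]
```

move_arm(rows=[[0.3,0,0,0,0,0,0.7],[0.3,0,0,0,0,0,0.7],[0.3,0,0,0,0,0,0.7],[0.3,0,0,0,0,0,0.7],[0,0,0,0,0,0,0.7],[0,0,0,0,0,0,0.7],[0,0,0,0,0,0,0.7],[0,0,0,0,0,0,0.7]])

```text
time: 10.38
tool_pos: [0.625, -0.1809, 0.0114]
tool_rot: [-0.0, 1.0, -0.001, -0.0]
contact_force: [0.5, -0.5, 0.0]
gripper_width: 0.853
grasp_force: 0.0
```

```bash
python3 tub.py
```

```text
10.3833 [ 0.4893 -0.5174  0.0294] [ 0.625  -0.1809  0.0114]
[227 141  26  29 519] [238.6069 154.395 ] [ 0.3543 -0.1683]
[276 156  21  17 275] [286.3527 163.6982] [ 0.4027 -0.0129]
[223 267  30   8 107] [237.6822 269.8224] [ 0.7611 -0.1815]
[ 96 370  16  19  92] [104.3696 382.2826] [ 1.0357 -0.5206]
```

The tub dropped (its yellow now shows only as a strip at (238,270) within the tray). Next I lift clear and go to the front of the stick.

move_arm(rows=[[0,0,-3,0,0,0,0.5],[0,0,-3,0,0,0,0.5],[0,0,-3,0,0,0,0.5],[0,0,-3,0,0,0,0.5],[0,0,-3,0,0,0,0.5],[0,0,-3,0,0,0,0.5],[0,0,-3,0,0,0,0.5],[0,0,-3,0,0,0,0.5],[-2,-3,0,0,0,0,0.5],[-2,-3,0,0,0,0,0.5],[-2,-3,0,0,0,0,0.5],[-2,-3,0,0,0,0,0.5],[-2,-3,0,0,0,0,0.5],[-2,-3,0,0,0,0,0.5],[-2,-3,0,0,0,0,0.5],[-2,-3,0,0,0,0,0.5],[-2,-3,0,0,0,0,0.5],[-2,-3,0,0,0,0,0.5],[-2,-3,0,0,0,0,0.5],[0,0,0,0,0,0,0.5]])

```text
time: 12.1
tool_pos: [0.4028, 0.1532, 0.2517]
tool_rot: [-0.001, 1.0, 0.002, 0.0]
contact_force: [0.1, 0.0, 0.1]
gripper_width: 0.748
grasp_force: 0.0
```

```bash
python3 tub.py; python3 - <<'E'
from h import *
i=manip.grab_frame("scene")["img"]; j=manip.grab_frame("top")["img"]
cv2.imwrite("pics/c5.png",cv2.resize(np.hstack([i[230:330,180:310],j[90:190,250:380]]),None,fx=3,fy=3))
# tray blue extent & knob red in top
h=cv2.cvtColor(j,cv2.COLOR_BGR2HSV)
for nm,a in(("top",j),("scene",i)):
  hh=cv2.cvtColor(a,cv2.COLOR_BGR2HSV); b=cv2.inRange(hh,(105,150,40),(125,255,255)); n,l,s,c=cv2.connectedComponentsWithStats(b); k=1+s[1:,4].argmax(); print(nm,s[k],c[k])
E
```

```text
12.1 [0.0716 0.0183 0.141 ] [0.4028 0.1532 0.2517]
[227 139  39  31 946] [245.574  153.6871] [ 0.3529 -0.1451]
[277 156  20  16 263] [286.3498 163.4335] [ 0.4017 -0.0128]
[224 267  29   8 102] [238.402 269.5  ] [ 0.7603 -0.1794]
top [ 281  105   73   59 3450] [316.13478261 134.35014493]
scene [ 205  248   67   50 2207] [238.96918894 273.65473493]
```

move_arm(rows=[[0,0,0,0,0,5,0.2],[0,0,0,0,0,4.7,0.2],[0,0,0,0,7,0,0.2],[0,0,0,0,7,0,0.2],[0,0,0,0,7,0,0.2],[0,0,0,0,7,0,0.2],[0,0,0,0,7,0,0.2],[0,0,0,0,7,0,0.2],[0,0,0,0,0,0,0.2]])

```text
time: 13.0
tool_pos: [0.403, 0.1486, 0.2452]
tool_rot: [0.032, 0.931, -0.079, 0.355]
contact_force: [0.6, 0.7, -2.2]
gripper_width: 0.598
grasp_force: 0.0
```

```bash
cat > d.py <<'E'
from h import *
import sys
from scipy.spatial.transform import Rotation as Ro
np.set_printoptions(precision=3,suppress=True)
s=manip.state();q=s["tool_rot"];R=Ro.from_quat(q[[1,2,3,0]]).as_matrix()
knob=np.array([.499,.394,.105])
print("R",R.tolist(),"j",s["joint_pos"]);
for a in(-.10,.0,.035): T=knob+a*R[:,2];print(a,T,"d_tool_cm",100*R.T@(T-s["tool_pos"]))
E
python3 d.py
```

```text
R [[0.735187557461187, -0.1694543970395441, 0.6563417270585642], [-0.12384432988470909, -0.9855307274148841, -0.1157228036149201], [0.6664546776110597, 0.0037937639692732297, -0.7455358945384751]] j [ 0.451 -0.965  2.402 -0.449  1.12   2.266]
-0.1 [0.433 0.406 0.18 ] d_tool_cm [ -5.329 -25.864   3.913]
0.0 [0.499 0.394 0.105] d_tool_cm [ -5.329 -25.864  13.913]
0.035 [0.522 0.39  0.079] d_tool_cm [ -5.329 -25.864  17.413]
```

move_arm(rows=[[-1.8,-1,2,0,0,0,0.2],[-1.8,-2,1,0,0,0,0.2],[-1.7,-2.5,1,0,0,0,0.2],[0,-3,0,0,0,0,0.2],[0,-3,0,0,0,0,0.2],[0,-3,0,0,0,0,0.2],[0,-3,0,0,0,0,0.2],[0,-3,0,0,0,0,0.2],[0,-2.5,0,0,0,0,0.2],[0,-1.5,0,0,0,0,0.2],[0,-1,0,0,0,0,0.2],[0,0,0,0,0,0,0.2]])

```text
time: 14.0
tool_pos: [0.4386, 0.4038, 0.1863]
tool_rot: [0.031, 0.93, -0.08, 0.356]
contact_force: [0.2, 0.3, 0.8]
gripper_width: 0.602
grasp_force: 0.0
```

```bash
python3 d.py
```

```text
R [[0.7330327643750262, -0.17186319898341387, 0.658123094252052], [-0.1272840708521892, -0.9851204281345493, -0.11548379704225825], [0.6681779191652495, 0.0008848204281708613, -0.7440009982740666]] j [ 0.917 -0.162  1.996 -0.748  1.057  2.957]
-0.1 [0.433 0.406 0.179] d_tool_cm [-0.878 -0.081  0.137]
0.0 [0.499 0.394 0.105] d_tool_cm [-0.878 -0.081 10.137]
0.035 [0.522 0.39  0.079] d_tool_cm [-0.878 -0.081 13.637]
```

move_arm(rows=[[-0.9,0,1,0,0,0,0.2],[0,0,2,0,0,0,0.2],[0,0,2,0,0,0,0.2],[0,0,2,0,0,0,0.2],[0,0,2,0,0,0,0.2],[0,0,1,0,0,0,0.2],[0,0,0,0,0,0,0.2]])

```text
time: 14.58
tool_pos: [0.4958, 0.3896, 0.1026]
tool_rot: [0.033, 0.931, -0.081, 0.355]
contact_force: [-0.3, -0.6, -0.6]
gripper_width: 0.603
grasp_force: 0.0
```

```bash
python3 d.py;  python3 - <<'E'
from h import *
from scipy.spatial.transform import Rotation as Ro
i=manip.grab_frame("scene")["img"]; j=manip.grab_frame("top")["img"]
s=manip.state();q=s["tool_rot"];R=Ro.from_quat(q[[1,2,3,0]]).as_matrix()
def crop(n,im,x0,y0,w,h,k):
  g=cv2.resize(im[y0:y0+h,x0:x0+w],None,fx=k,fy=k,interpolation=cv2.INTER_CUBIC)
  for X,c in[([.499,.394,.105],(255,0,255))]+[(s["tool_pos"]+R@[0,y,z],(0,255,0)if z else(0,255,255)) for y in(-.026,.026) for z in(0,-.02)]:
    p=(px(n,X)-[x0,y0]+.5)*k; cv2.drawMarker(g,tuple(int(v) for v in p),c,0,8,1)
  return g
T=cv2.resize(np.hstack([i[240:310,190:310],j[90:160,250:370]]),(800,233))
g=np.hstack([crop("scene",i,370,140,80,72,5),crop("top",j,50,185,80,72,5)])
cv2.imwrite("pics/c6.png",np.vstack([g,T]))
E
```

```text
R [[0.7344246808767998, -0.17334811149957893, 0.6561789545227282], [-0.12641335382175442, -0.984851582311888, -0.11868877281911112], [0.6668133562658648, 0.00421818175286412, -0.7452128252037487]] j [ 0.813 -0.001  1.999 -0.814  0.875  3.011]
-0.1 [0.433 0.406 0.18 ] d_tool_cm [  0.341  -0.488 -10.016]
0.0 [0.499 0.394 0.105] d_tool_cm [ 0.341 -0.488 -0.016]
0.035 [0.522 0.39  0.079] d_tool_cm [ 0.341 -0.488  3.484]
```

View pics/c6.png

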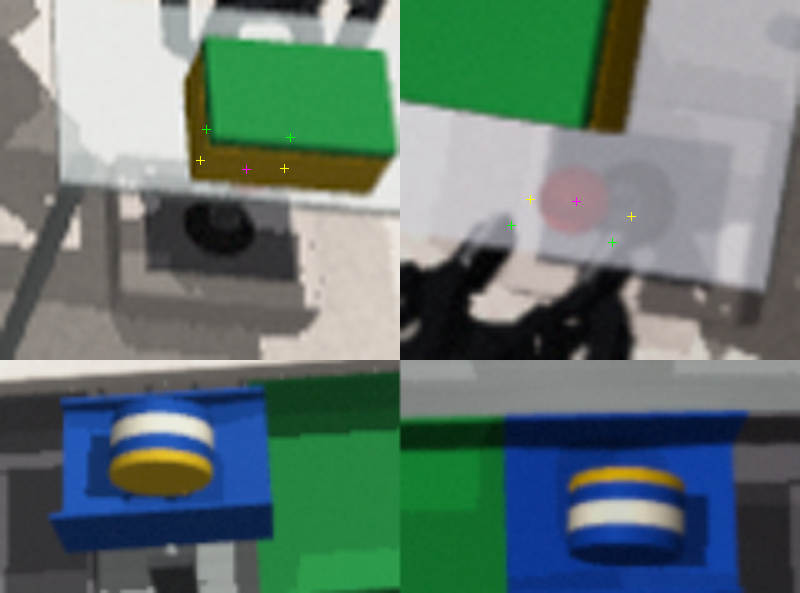

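The last picture shows the tub lying on its side, settled in the middle of the tray. In the top view the fingertips, at about (505,225) and (610,248), straddle the red knob at (575,200), still about 2 cm short of it. I advance.

move_arm(rows=[[0.3,-0.4,0,0,0,0,0.2],[0,0,0.7,0,0,0,0.2],[0,0,0.7,0,0,0,0.2],[0,0,0.7,0,0,0,0.2],[0,0,0.7,0,0,0,0.2],[0,0,0.7,0,0,0,0.2],[0,0,0,0,0,0,0.2]])

```text
time: 15.27
tool_pos: [0.522, 0.3912, 0.08]
tool_rot: [0.032, 0.93, -0.08, 0.356]
contact_force: [-1.5, -0.1, -1.2]
gripper_width: 0.603
grasp_force: 0.0
```

```bash
python3 d.py
```

```text
R [[0.7334583364624614, -0.17111471593615996, 0.6578439196829335], [-0.12593535070969897, -0.9852487932213312, -0.11586674629735497], [0.6679664333747197, 0.002137626253062748, -0.7441883326407759]] j [ 0.778  0.072  1.969 -0.84   0.82   3.026]
-0.1 [0.433 0.406 0.179] d_tool_cm [ -0.049   0.118 -13.405]
0.0 [0.499 0.394 0.105] d_tool_cm [-0.049  0.118 -3.405]
0.035 [0.522 0.39  0.079] d_tool_cm [-0.049  0.118  0.095]
```

move_arm(rows=[[0,0.1,0,0,0,-3.5,-0.05],[0,0,0,0,0,-3.5,-0.05],[0,0,0,0,0,0,-0.05],[0,0,0,0,0,0,-0.05],[0,-0.4,0,0,0,0,-0.05],[0,-0.4,0.05,0,0,0,-0.05],[0,-0.4,0.05,0,0,0,-0.05],[0,-0.4,0.05,0,0,0,-0.05],[0,-0.4,0.05,0,0,0,-0.05],[0,-0.4,0.05,0,0,0,-0.05],[0,0,0,0,0,0,-0.05]])

```text
time: 16.18
tool_pos: [0.5258, 0.4149, 0.0786]
tool_rot: [0.053, 0.933, -0.023, 0.355]
contact_force: [-2.1, -6.2, 4.8]
gripper_width: 0.475
grasp_force: 2.9
```

```bash
python3 d.py; cat > tray.py <<'E'
from h import *
for nm in("top","scene"):
  a=manip.grab_frame(nm)["img"];cv2.imwrite(f"pics/t_{nm}.png",a);hh=cv2.cvtColor(a,cv2.COLOR_BGR2HSV)
  b=cv2.inRange(hh,(105,150,40),(125,255,255)); n,l,s,c=cv2.connectedComponentsWithStats(b); k=1+s[1:,4].argmax(); print(nm,s[k],c[k].round(1))
  n,l,s,c=cv2.connectedComponentsWithStats(cv2.inRange(hh,(20,150,70),(35,255,255)))
  print([(s[k].tolist(),c[k].round().tolist()) for k in range(1,n) if s[k,4]>25])
  r=cv2.inRange(hh,(165,40,80),(180,255,255))[210:245,60:115] 
  if nm=="top": print("red",np.argwhere(r)[:,::-1].mean(0)+[60,210] if r.any() else 0)
E
python3 tray.py
```

```text
R [[0.7471077651190854, -0.08065897047273396, 0.6597909652162907], [-0.005462964036361408, -0.9933218496837841, -0.11524694774580169], [0.6646804821285964, 0.08249747525266912, -0.7425591042161104]] j [ 0.805  0.121  1.92  -0.845  0.837  2.928]
-0.1 [0.433 0.406 0.179] d_tool_cm [ -0.231   2.512 -13.487]
0.0 [0.499 0.394 0.105] d_tool_cm [-0.231  2.512 -3.487]
0.035 [0.522 0.39  0.079] d_tool_cm [-0.231  2.512  0.013]
top [ 253  101   96   64 3952] [309.6 134.6]
[([254, 128, 31, 5, 97], [269.0, 130.0]), ([282, 249, 52, 53, 2191], [308.0, 275.0]), ([241, 253, 27, 27, 601], [254.0, 266.0])]
red [ 75.41538462 222.52307692]
scene [ 211  246   72   53 2575] [240.9 272.8]
[([227, 139, 39, 33, 1005], [246.0, 155.0]), ([407, 152, 40, 26, 315], [423.0, 171.0]), ([276, 156, 21, 17, 279], [286.0, 164.0]), ([277, 278, 29, 14, 282], [292.0, 284.0]), ([85, 341, 40, 51, 551], [112.0, 371.0])]
```

The tray is tipping and the tub is moving towards green. I push a bit further to be fully tilted, and hold.

move_arm(rows=[[0,-0.4,0.05,0,0,0,-0.05],[0,-0.3,0.05,0,0,0,-0.05],[0,0,0,0,0,0,-0.05],[0,0,0,0,0,0,-0.05],[0,0,0,0,0,0,-0.05],[0,0,0,0,0,0,-0.05],[0,0,0,0,0,0,-0.05],[0,0,0,0,0,0,-0.05],[0,0,0,0,0,0,-0.05],[0,0,0,0,0,0,-0.05],[0,0,0,0,0,0,-0.05],[0,0,0,0,0,0,-0.05],[0,0,0,0,0,0,-0.05],[0,0,0,0,0,0,-0.05],[0,0,0,0,0,0,-0.05],[0,0,0,0,0,0,-0.05],[0,0,0,0,0,0,-0.05],[0,0,0,0,0,0,-0.05],[0,0,0,0,0,0,-0.05],[0,0,0,0,0,0,-0.05]])

```text
time: 17.95
tool_pos: [0.5269, 0.4205, 0.0774]
tool_rot: [0.054, 0.933, -0.023, 0.355]
contact_force: [-2.1, -7.9, 6.6]
gripper_width: 0.474
grasp_force: 3.8
```

```bash
python3 tray.py; python3 -c "
from h import *
for u,v in((269,130),): print(at('top',u,v,-.1))
print(px('top',[.732,.018,-.15]),px('scene',[.732,.018,-.15]))"
```

```text
top [ 269  101   78   65 3249] [313.3 133.2]
[([210, 126, 28, 6, 88], [223.0, 129.0]), ([282, 249, 53, 53, 2190], [308.0, 275.0]), ([241, 253, 27, 27, 602], [254.0, 266.0])]
red [ 73.3220339  222.23728814]
scene [ 213  244   70   56 2349] [241.6 273. ]
[([227, 139, 39, 33, 1004], [246.0, 155.0]), ([407, 152, 40, 26, 315], [423.0, 171.0]), ([276, 156, 21, 17, 279], [286.0, 164.0]), ([310, 285, 28, 12, 259], [324.0, 291.0]), ([84, 341, 41, 51, 553], [112.0, 371.0])]
[ 0.7734661  -0.05328647 -0.1       ]
[246.14324264 148.19783097] [302.14496969 280.33510113]
```

The tub is in the green bin (its yellow is at (223,129) in the top view), and the stick was held at about 0.42 rad for 1.5 s. Now I return the stick to centre and withdraw.

move_arm(rows=[[0,0.5,0,0,0,0,-0.05],[0,0.5,-0.1,0,0,0,-0.05],[0,0.5,-0.1,0,0,0,-0.05],[0,0.5,-0.1,0,0,0,0],[0,0.5,0,0,0,0,0.1],[0,0.4,0,0,0,0,0.2],[0,0.1,0,0,0,0,0.3],[0,0,0,0,0,0,0.3],[0,0,-1,0,0,0,0.3],[0,0,-1,0,0,0,0.3],[0,0,-2,0,0,0,0.3],[0,0,-3,0,0,0,0.3],[0,0,-3,0,0,0,0.3],[0,0,-3,0,0,0,0.3],[0,0,0,0,0,0,0.3],[0,0,0,0,0,0,0.3],[0,0,0,0,0,0,0.3],[0,0,0,0,0,0,0.3]])

```text
time: 19.55
tool_pos: [0.4362, 0.4063, 0.1767]
tool_rot: [0.053, 0.934, -0.023, 0.354]
contact_force: [0.3, -0.1, -0.2]
gripper_width: 0.647
grasp_force: 0.0
```

```bash
python3 tray.py
```

```text
top [ 281  105   73   59 3925] [316.2 134. ]
[([210, 126, 28, 6, 87], [223.0, 129.0]), ([282, 249, 53, 53, 2194], [308.0, 275.0]), ([240, 253, 28, 27, 603], [254.0, 266.0])]
red [ 83.54782609 224.93913043]
scene [ 205  248   67   50 2830] [238.8 272.5]
[([227, 139, 39, 33, 1004], [246.0, 155.0]), ([407, 152, 40, 26, 311], [423.0, 171.0]), ([276, 156, 21, 17, 279], [286.0, 164.0]), ([310, 285, 28, 12, 259], [324.0, 291.0]), ([84, 341, 41, 51, 553], [112.0, 371.0])]
```

The tray is level again, the knob is centred, the tub is still in the green bin and the robot is touching nothing.

```bash
python3 -c "
from plant import manip
print(manip.job_done())"
```

```text
the job is handed in; nothing more can be done
None
```

The middle-sized blue tub was pushed into the tray and tipped into the green bin, the stick sprang back to centre, and the job was handed in after about 20 s of robot time.

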